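Clamp the bearing block and bring its gap gauge to it

TASK

Get the bearing block ready for checking: drop it fully home into the pocket of the clamping fixture and swing the fixture's lever shut over it. Then lift the flap of the wooden gauge case, draw out the wider of the two gauges standing inside and finish holding it in the gripper, jaws down and upright, still and clear of everything, close above the lever's knob, centred over the clamped block. Leave the narrow gauge in its slot and the other things on the bench where they are.

Things in the scene. Friction and masses are not known exactly. Their poses are not given: they have to be found in the camera images.
- block: Loose aluminium bearing block, a solid 30 x 44 x 55 mm (own x, y, z), about 0.2 kg, with a brass-lined bore look on its two x faces. Origin: centre of its underside, z up. It stands on the bench. Either way round (half turn about z) fits the pocket.
- fixture: Dark steel fixture bolted to the bench, 90 x 160 x 32 mm (own x, y, z); origin at the centre of its underside, z up. The pocket is centred 30 mm to its +y side, the lever's pivot 40 mm to its -y side.
- pocket (a point): Centre of the pocket's floor, 12 mm above the bench; the axes are the fixture's. The pocket is 33 mm (x) by 47 mm (y) and 20 mm deep, with a 3 mm chamfer round its mouth at 32 mm height; the seated block stands 35 mm out of it, its top at 67 mm.
- lever (a joint): Angle of the steel swing lever about its upright pivot, rad. 0 = shut, against its stop: the arm points along the fixture's +y, over the block, 2 mm above the top of a seated block. It grows as the lever opens, turning counterclockwise seen from above (towards the fixture's -x side), to 2.1. It stays where it is left (about 1 N at the knob moves it). It starts open, at 1.5 to 1.95.
- lever_knob (a point): Centre of the top of the lever's knob: an upright round black post, 14 mm diameter, rising 38 mm above its end disc, its top 117 mm above the bench. 70 mm from the pivot axis; when shut it is exactly above the pocket's centre. The arm (18 mm wide, a 20 mm disc at its end) lies at 69 to 79 mm height.
- lever_pivot (a point): Point on the lever's upright pivot axis, at the height of the knob's top.
- case: Wooden gauge case fixed to the bench, 120 x 160 x 80 mm (own x, y, z), walls 5 mm, hinged flap on top. Origin: centre of its underside, z up. Inside, two slots 68 mm long (x) and 11 mm wide, centred 30 mm to +y and to -y of its middle, between wooden rails whose top is 26 mm above the bench; slot floor 6 mm above the bench. Each slot holds one gauge, standing; which holds which varies.
- flap (a joint): Angle of the case's flap, rad: 0 = shut, grows as it opens upward, 1.57 = upright, stop at 1.9. Stiff hinge: it stays where it is left (about 3 N at the tab moves it).
- flap_hinge (a point): Middle of the flap's hinge line, on the case's +x top edge, 80.5 mm above the bench; the line runs along the case's y. Axes: those of the case.
- flap_tab (a point): Centre of the top of the flap's steel tab, which stands up 35 mm from the top face of the shut flap (its top 121.5 mm above the bench); it is 10 mm wide along the case's y and 20 mm along x, centred 106 mm from the hinge line. The flap is 6 mm thick, 122 mm long; its free edge lies 16 mm beyond the tab's middle. The point turns with the flap.
- gauge: The wide gap gauge: a loose upright steel plate 64 x 8 x 62 mm (own x, y, z), about 0.19 kg. Its upper 34 mm is solid, below it has two legs (the jaws) with a 31 mm gap. Origin: centre of its lower edge between the feet, z up. It stands in one slot of the case, its top 68 mm above the bench (12 mm under the rim), its 64 mm width along the case's x, hidden until the flap is open.
- small_gauge: The narrow gap gauge, to be left: same 8 mm thickness and 62 mm height, but only 36 mm wide. Origin as for the wide one.
- gear: Bystander, loose: steel gear lying flat, 71 mm across, 28 mm high, in the middle beyond the block. Origin: middle of its underside, z up.
- piston: Bystander, loose: aluminium piston, 52 mm diameter, 50 mm high, standing at the back right. Origin: middle of its underside, z up.
- wrench: Bystander, loose: open-ended wrench, 190 mm long, lying at the left. Origin: middle of its underside, z up.
- screwdriver: Bystander, loose: screwdriver, 200 mm long, lying at the right. Origin: middle of its underside, z up.
- oil: Bystander, loose: grey oil bottle, 60 mm diameter, 170 mm high, at the back right. Origin: middle of its underside, z up.
- bush: Bystander, loose: flanged brass bush, 44 mm diameter, 34 mm high, standing at the back left. Origin: middle of its underside, z up.
- tin: Bystander, loose: steel tin, 72 mm diameter, 85 mm high, at the back left. Origin: middle of its underside, z up.
Not all that is in view belongs to the job. Leave any purple look-alike of the block alone. What is shaped like the fixture but red is not meant.

How it is judged:
By the outcome, as a careful person would: the job done as asked, in the order asked, and still so for the second after the job is handed in, while the arm keeps its last pose, push and grip.
It also fails if it takes over 72 s, if anything falls off the work surface, if the arm or the gripper's body presses on something with over 40 N, if the wrist force passes 120 N, or if a joint passes its speed limit or range.

ROBOT

A 7-joint arm with a two-finger parallel gripper is mounted at the origin on the work surface. World frame = base frame: x ahead of the robot, y to its left, z up, the work surface at z = 0. Lengths are in m, angles in rad, forces in N, time in s.
With the tool pointing down it reaches from about 0.4 to 0.85 m from the base axis. Payload 4.5 kg.
Tool frame: the origin (TCP) lies midway between the tips of the shut fingers; the grasp point (between the pads) lies behind it (r.grip_point_offset is the z of the grasp point in the tool frame, in m); z points along the fingers, y is the line along which they close (so a half turn about z gives the same grasp; the last joint's range is limited). The gripper opens to 88 mm and grips with 3 to 60 N. Pads are 18 mm wide; open, the fingers measure 123 mm over their backs; the gripper's body (75 mm by 187 mm) begins 45 mm behind the grasp point.
Start: joints at [1.263, 0.689, -0.195, 1.565, 0.157, 0.902, -0.215], TCP at [0.21, -0.589, 0.239] pointing down, gripper open.
Joint ranges: [-3.01, 3.01], [-0.46, 2.08], [-1.47, 1.51], [0.13, 2.56], [-1, 4.14], [0.04, 2.09], [-2.66, 2.66]. Speed limits (rad/s): [2.57, 2.57, 3.14, 3.14, 3.14, 3.14, 3.14].

INTERFACE

Orientations are given as a unit quaternion [x, y, z, w].
In Python, from plant import r, optics, workorder gives the robot as it stands.
- The arm moves only by the shell command python3 -m creep 'ROWS' [FORCE]. ROWS is JSON, a list of rows, each an object of numbers: "grip": the gripper command: -1 is shut, 1 is fully open, values between are in proportion; "tx", "ty", "tz": the shift along the tool's x, y, z in cm; "spin": the turn about the tool's z in degrees. In form: [{"grip": .., "tx": .., "ty": .., "tz": .., "spin": ..}, ...]. A call has 1 to 8 rows; each row shifts and turns the commanded pose from where the row before left it, along the tool's axes as they then stand; what a row does not reach is not made up. A row lasts 1/12 s, in which the tool goes at most 41.7 mm and 7.16 degrees, less where a joint would pass 70% of its speed; a pose out of reach is approached as far as the arm can. A call with a gripper value outside its range is refused whole. The fingers move at their own pace and stop on an object; FORCE is the grip in N (left out, the last holds). Time passes only in rows, so rows that do not move let the fingers close. It gives the time, the measured TCP pose, the force, the opening and the grip force at its end, in the units of the state.
- r.get_state(): the state, without advancing time (a new reading comes with each control period).
- optics.snapshot(name): name is "scene" or "top" or "wrist"; returns (picture, depth): 420x560x3 uint8, red, green, blue; 420x560 float32, m along the optical axis (not along the pixel's ray), 0 where there is no reading.
- optics.get_calibration(name): a dict with "fx", "fy", "cx", "cy" (pixels), "D" ([k1, k2, p1, p2, k3] as OpenCV has them; the pictures are not rectified), "extrinsics" (4x4, takes a point from world to camera coordinates). Camera axes: x right, y down, z forward; pixel columns grow to the right and rows downward; lengths in m; the calibration is good to about 2 mm. A picture is of the moment at which its call begins: read the wrist's pose just before it. get_calibration takes no time and is no camera call; for the wrist camera it gives the pose at the moment of the call.
- workorder.finish_job(): hands the job in; it is judged then, once.
The state is a dict: "clock": time; "q": joint angles; "qd": joint speeds; "joint_torque": joint torques, N m; "tool_pos": TCP position; "eef_rot": TCP orientation; "contact_force": force on the tool from outside, world axes, zero at the start; "moment": the same for the moment, N m; "opening": opening from 0.0 (shut) to 1.0 (fully open); "finger_force": force on a finger pad.
Only numpy, scipy, OpenCV 4.12 (cv2) and the standard library are available. Lean on these libraries where they do the work, as an engineer would, in place of code of your own. Each camera call takes 0.05 s, during which the arm holds its last target. There are 200 camera calls.

## Working session

There is one attempt and no reset: what is moved stays moved. The work goes in short steps, Python scripts to look and compute and a shell command to move; the robot and the scene stay as the last step left them, time stands still between calls to the robot, and variables do not carry over. Pictures are saved under pics/ and viewed, at most 13 in all, crops included, and the job is handed in when it is done.

```bash
ls; mkdir -p pics; python3 - <<'E'
from plant import r, optics, workorder
import cv2, numpy as np
print(r.get_state()); print(r.grip_point_offset)
for n in ("scene","top"):
    p,d=optics.snapshot(n); cv2.imwrite(f"pics/{n}0.png",cv2.cvtColor(p,cv2.COLOR_RGB2BGR)); np.savez(f"{n}0.npz",p=p,d=d)
    c=optics.get_calibration(n); print(n,{k:np.round(v,4).tolist() for k,v in c.items()})
a=cv2.imread("pics/scene0.png");b=cv2.imread("pics/top0.png")
E
```

```text
pics
{'clock': 0.0, 'q': array([ 1.26281131,  0.69001064, -0.19450997,  1.56635873,  0.15729225,
        0.9024721 , -0.21508663]), 'qd': array([ 0.00068129, -0.00258122,  0.00195808,  0.00061545, -0.00065916,
        0.00104795,  0.0020387 ]), 'joint_torque': array([ 2.46671743e-04, -5.27550852e+01, -1.26715556e+00, -1.53428686e+01,
       -5.27577836e-02,  6.66128049e-03,  1.53132378e-04]), 'tool_pos': array([ 0.20922128, -0.5882645 ,  0.23788937]), 'eef_rot': array([ 9.85425156e-01,  1.70107021e-01, -2.19564179e-04, -9.02787910e-04]), 'contact_force': array([-0.03921531, -0.76060942,  0.67008838]), 'moment': array([-0.02284769, -0.0161163 ,  0.0086625 ]), 'finger_force': 0.0, 'opening': 0.9959283659936606}
-0.0187
scene {'fx': 542.2839, 'fy': 542.2839, 'cx': 281.7154, 'cy': 215.7268, 'D': [0.0424, 0.0, 0.0, 0.0, 0.0], 'extrinsics': [[0.4678, 0.8837, -0.0145, -0.274], [0.6961, -0.3784, -0.6101, -0.3252], [-0.5447, 0.2753, -0.7922, 1.8512], [0.0, 0.0, 0.0, 1.0]]}
top {'fx': 411.9769, 'fy': 411.9769, 'cx': 276.6093, 'cy': 210.6237, 'D': [-0.012, 0.0, 0.0, 0.0, 0.0], 'extrinsics': [[0.0264, -0.9993, -0.0281, 0.0083], [-0.9935, -0.0231, -0.1114, 0.5298], [0.1106, 0.0309, -0.9934, 1.1142], [0.0, 0.0, 0.0, 1.0]]}
```

View pics/top0.png

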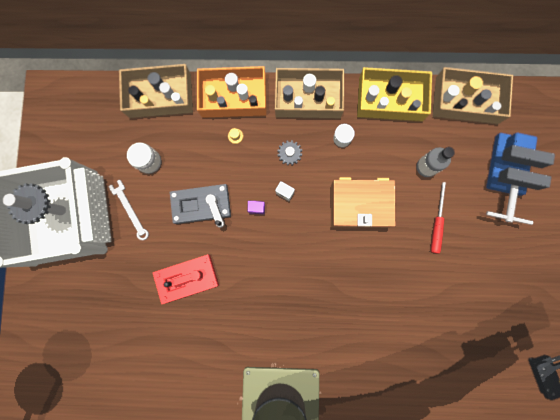

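View pics/scene0.png

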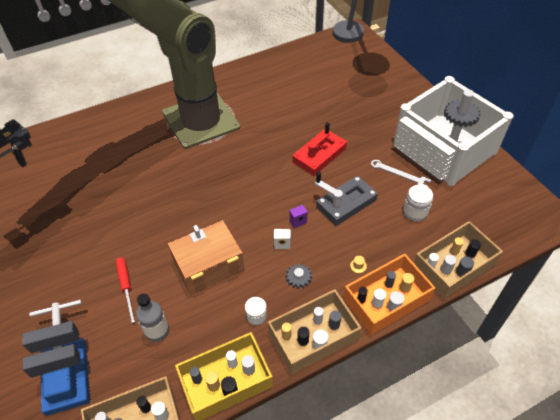

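The top view shows two block-like pieces, a silver-white one at (285,190) and a purple one at (257,208). The purple one is the look-alike. There is a dark fixture at (200,204) with its lever at about (215,210), and a red one at (185,279) that isn't meant. The case is at (364,204) with its tab at (365,219). I'll measure these and confirm in an enlarged crop.

```bash
cat > h.py <<'E'
import numpy as np, cv2
from plant import r, optics, workorder
def KD(c): return np.array([[c["fx"],0,c["cx"]],[0,c["fy"],c["cy"]],[0,0,1]]),np.array(c["D"],float)
def rays(c,uv):
    K,D=KD(c); n=cv2.undistortPoints(np.asarray(uv,np.float64).reshape(-1,1,2),K,D)[:,0]
    return np.c_[n,np.ones(len(n))]
def plane(c,uv,z):
    E=np.array(c["extrinsics"]);R,t=E[:3,:3],E[:3,3]; o=-R.T@t; d=rays(c,uv)@R
    return o+d*((z-o[2])/d[:,2:])
def cloud(c,d):
    v,u=np.indices(d.shape); E=np.array(c["extrinsics"]);R,t=E[:3,:3],E[:3,3]
    P=rays(c,np.c_[u.ravel(),v.ravel()])*d.reshape(-1,1)
    return ((P-t)@R).reshape(*d.shape,3)
def rect(xy):
    (cx,cy),(w,h),a=cv2.minAreaRect(np.float32(xy)*1000); return np.round([cx,cy,w,h,a],1)
def yaw(): # tool x axis, y axis in world
    from scipy.spatial.transform import Rotation as Ro
    return Ro.from_quat(r.get_state()["eef_rot"]).as_matrix()
E
python3 - <<'E'
from h import *
f=np.load("top0.npz");p,d=f["p"],f["d"];c=optics.get_calibration("top");C=cloud(c,d)
hsv=cv2.cvtColor(p,cv2.COLOR_RGB2HSV)
def roi(x0,x1,y0,y1):
    m=np.zeros(d.shape,bool);m[y0:y1,x0:x1]=1;return m
def big(m):
    cs,_=cv2.findContours(m.astype(np.uint8),cv2.RETR_EXTERNAL,cv2.CHAIN_APPROX_NONE);k=max(cs,key=cv2.contourArea);return k[:,0]
Z=C[...,2]
print("bench z",np.median(Z[230:240,300:320]))
for n,R,zl,zh,z in (("block",roi(270,300,178,204),.045,.065,.055),("purple",roi(243,270,198,218),.03,.065,.055),("fixture",roi(165,235,180,230),.02,.045,.032),("case",roi(325,405,170,236),.07,.1,.0865),("lever",roi(165,235,180,235),.06,.1,.079),("knob",roi(165,235,180,240),.1,.13,.117),("tab",roi(325,405,170,240),.1,.13,.1215)):
    m=R&(Z>zl)&(Z<zh)
    if m.sum()<3: print(n,"none",m.sum());continue
    k=big(m);print(n,m.sum(),"px",k.mean(0),"medz",np.median(Z[m]).round(4),"rect",rect(plane(c,k,z)[:,:2]),"mean",C[m].mean(0).round(4))
def crop(n,q,x0,x1,y0,y1,s): return cv2.resize(q[y0:y1,x0:x1],None,fx=s,fy=s,interpolation=cv2.INTER_CUBIC)
a=crop(0,p,150,410,160,245,3)
q=np.load("scene0.npz")["p"]; b=crop(0,q,160,420,140,260,2.5)
o=np.zeros((600,780,3),np.uint8);o[:255]=a;o[260:560,:650]=b
cv2.imwrite("pics/crop.png",o[...,::-1])
E
```

```text
bench z -0.00013101360286375065
block 183 px [284.25581395 189.6744186 ] medz 0.0545 rect [584.5   1.   44.2  31.5  60.8] mean [0.5848 0.001  0.0543]
purple 192 px [255.5 206.5] medz 0.0547 rect [536.6  78.4  30.2  46.2   1.3] mean [0.5368 0.0785 0.0538]
fixture 1492 px [201.6744186 202.9255814] medz 0.0315 rect [545.1 238.2  91.4 161.4   9. ] mean [0.5464 0.2395 0.0314]
case 2859 px [363.61926606 201.5733945 ] medz 0.0865 rect [ 5.535e+02 -2.084e+02  1.282e+02  1.607e+02  4.000e-01] mean [ 0.5519 -0.2081  0.0864]
lever 223 px [215.06410256 211.        ] medz 0.0779 rect [521.7 183.9  91.1  25.2  26.1] mean [0.5259 0.1873 0.078 ]
knob 26 px [217.26666667 221.86666667] medz 0.1163 rect [486.9 169.7  10.3  13.    1.4] mean [0.4871 0.1706 0.1147]
tab 38 px [365.9047619  218.33333333] medz 0.1206 rect [ 5.045e+02 -2.084e+02  1.800e+01  1.010e+01  2.000e-01] mean [ 0.5049 -0.2087  0.1193]
```

View pics/crop.png

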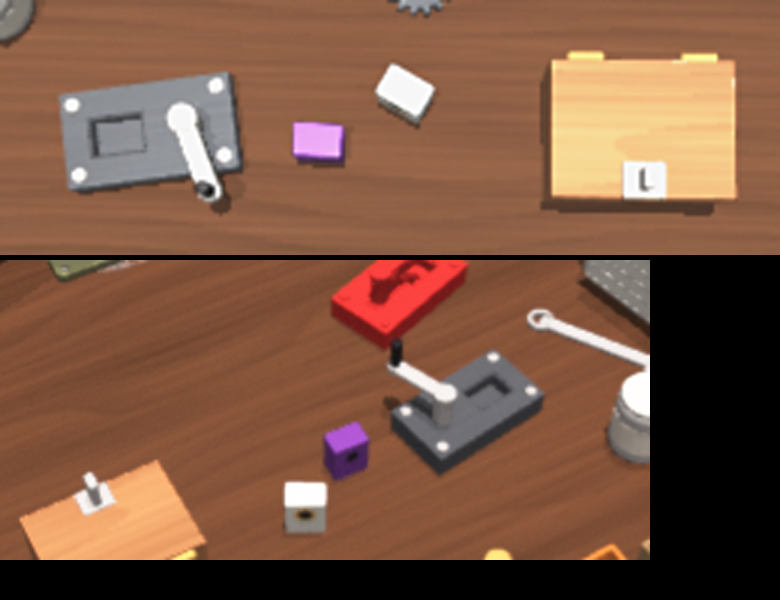

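The two block candidates are silver-white (crop 405,93 and 305,512), which is aluminium with a brass-lined bore and fits, and purple (crop 318,142), which I leave alone. The dark fixture measures 91x161 mm at z 32 mm. The lever's knob is 70 mm from the computed pivot, and the tab is at z 121 mm. All of these match the given sizes, so I'm moving to the block.

```bash
cat >> h.py <<'E'
def go(x,y,z,ya=None):
    "remaining move in tool axes: cm, deg; ya = wanted world angle (deg) of tool y, mod 180"
    s=r.get_state();M=yaw();d=M.T@(np.array([x,y,z])-s["tool_pos"])*100
    a=np.degrees(np.arctan2(M[1,1],M[0,1]))
    sp=None if ya is None else -((ya-a+90)%180-90)
    print("t",round(s["clock"],2),"pos",s["tool_pos"].round(4),"ya",a.round(2),"tx,ty,tz",d.round(2),"spin",sp,"F",s["contact_force"].round(1),"op",round(s["opening"]*88,1),"ff",round(s["finger_force"],1),"q7",s["q"][6].round(2))
E
python3 -m creep '[{"tx":2.755,"ty":-2.147},{"tx":2.755,"ty":-2.147},{"tx":2.755,"ty":-2.147},{"tx":2.755,"ty":-2.147},{"tx":2.755,"ty":-2.147},{"tx":2.755,"ty":-2.147},{"tx":2.755,"ty":-2.147},{"tx":2.755,"ty":-2.147}]' 25
python3 -m creep '[{"tx":2.755,"ty":-2.147},{"tx":2.755,"ty":-2.147},{"tx":2.755,"ty":-2.147},{"tx":2.755,"ty":-2.147},{"tx":2.755,"ty":-2.147},{"tx":2.755,"ty":-2.147},{"tx":2.755,"ty":-2.147},{"tx":2.755,"ty":-2.147}]'
python3 -m creep '[{"tx":2.755,"ty":-2.147},{"tx":2.755,"ty":-2.147},{"tx":2.755,"ty":-2.147},{"tx":2.755,"ty":-2.147}]'
python3 -m creep '[{"spin":-6.8,"grip":0.3},{"spin":-6.8,"grip":0.3},{"spin":-6.8,"grip":0.3},{"spin":-6.8,"grip":0.3},{"spin":-6.8,"grip":0.3},{"spin":-6.8,"grip":0.3},{"grip":0.3},{"grip":0.3}]'
python3 -c "
from h import *
go(.5845,.001,.0263,-29.2)"
```

```text
t 0.1 pos [ 0.2092 -0.5883  0.238 ] ya -70.42 tx,ty,tz [ 55.11 -42.91  21.23] spin -41.21538862010013 F [-0.6  0.2 -0.2] op 88.1 ff 0.0 q7 -0.22$[0]: bad value
$[0]: bad value
$[0]: bad value
$[0]: bad value
```

```bash

python3 -m creep '[{"grip":1,"tx":2.755,"ty":-2.147,"tz":0,"spin":0},{"grip":1,"tx":2.755,"ty":-2.147,"tz":0,"spin":0},{"grip":1,"tx":2.755,"ty":-2.147,"tz":0,"spin":0},{"grip":1,"tx":2.755,"ty":-2.147,"tz":0,"spin":0},{"grip":1,"tx":2.755,"ty":-2.147,"tz":0,"spin":0},{"grip":1,"tx":2.755,"ty":-2.147,"tz":0,"spin":0},{"grip":1,"tx":2.755,"ty":-2.147,"tz":0,"spin":0},{"grip":1,"tx":2.755,"ty":-2.147,"tz":0,"spin":0}]' 25
python3 -c "
from h import *
go(.5845,.001,.0263,-29.2)"
```

```text
clock: 0.77
tool_pos: [0.36, -0.3515, 0.2385]
eef_rot: [0.985, 0.17, -0.0, -0.0]
contact_force: [0.9, -0.5, -0.1]
opening: 0.998
finger_force: 0.0
t 0.77 pos [ 0.36   -0.3515  0.2385] ya -70.43 tx,ty,tz [ 32.97 -25.68  21.23] spin -41.228721815733934 F [ 0.9 -0.5 -0.1] op 87.8 ff 0.0 q7 -0.69
```

```bash

python3 -m creep '[{"grip":0.3,"tx":2.755,"ty":-2.147,"tz":0,"spin":0},{"grip":0.3,"tx":2.755,"ty":-2.147,"tz":0,"spin":0},{"grip":0.3,"tx":2.755,"ty":-2.147,"tz":0,"spin":0},{"grip":0.3,"tx":2.755,"ty":-2.147,"tz":0,"spin":0},{"grip":0.3,"tx":2.755,"ty":-2.147,"tz":0,"spin":0},{"grip":0.3,"tx":2.755,"ty":-2.147,"tz":0,"spin":0},{"grip":0.3,"tx":2.755,"ty":-2.147,"tz":0,"spin":0},{"grip":0.3,"tx":2.755,"ty":-2.147,"tz":0,"spin":0}]' 25 >/dev/null
python3 -m creep '[{"grip":0.3,"tx":2.755,"ty":-2.147,"tz":0,"spin":0},{"grip":0.3,"tx":2.755,"ty":-2.147,"tz":0,"spin":0},{"grip":0.3,"tx":2.755,"ty":-2.147,"tz":0,"spin":0},{"grip":0.3,"tx":2.755,"ty":-2.147,"tz":0,"spin":0}]' >/dev/null
python3 -m creep '[{"grip":0.3,"tx":0,"ty":0,"tz":0,"spin":-6.87},{"grip":0.3,"tx":0,"ty":0,"tz":0,"spin":-6.87},{"grip":0.3,"tx":0,"ty":0,"tz":0,"spin":-6.87},{"grip":0.3,"tx":0,"ty":0,"tz":0,"spin":-6.87},{"grip":0.3,"tx":0,"ty":0,"tz":0,"spin":-6.87},{"grip":0.3,"tx":0,"ty":0,"tz":0,"spin":-6.87},{"grip":0.3,"tx":0,"ty":0,"tz":0,"spin":0},{"grip":0.3,"tx":0,"ty":0,"tz":0,"spin":0}]' >/dev/null
python3 - <<'E'
from h import *
go(.5845,.001,.0263,-29.2)
c=optics.get_calibration("wrist");p,d=optics.snapshot("wrist")
cv2.imwrite("pics/w1.png",p[...,::-1]);C=cloud(c,d);Z=C[...,2]
m=((Z>.045)&(Z<.065)).astype(np.uint8)
cs,_=cv2.findContours(m,cv2.RETR_EXTERNAL,cv2.CHAIN_APPROX_NONE)
for k in cs:
    if cv2.contourArea(k)>150: print(k[:,0].mean(0).round(),cv2.contourArea(k),rect(plane(c,k[:,0],.055)[:,:2]),p[tuple(k[:,0].mean(0).round().astype(int)[::-1])])
E
```

```text
t 2.43 pos [5.844e-01 2.000e-04 2.384e-01] ya -29.4 tx,ty,tz [ 7.000e-02 -1.000e-02  2.121e+01] spin -0.19720464815439698 F [ 0.2  0.2 -0.5] op 57.6 ff 0.0 q7 -0.84
[300. 301.] 654.0 [ 537.9 -129.6  100.1   13.     0.7] [114  74  49]
[552. 253.] 574.0 [ 814.5 -222.8   61.2   24.5   77.1] [204 160  53]
[478. 235.] 1536.0 [ 746.2 -154.9   50.4   53.9   22.8] [255 255 255]
[280. 182.] 1237.0 [586.6   2.5  44.1  29.5  60.6] [177 168 159]
[545. 167.] 490.5 [ 836.5 -117.9   23.2   32.8   42.7] [255 253 156]
[554. 129.] 276.0 [855.4 -84.1  29.1  14.7  73.6] [58 54 56]
[198. 137.] 1386.0 [539.2  79.7  43.4  31.9  88.7] [249 160 254]
[520.  87.] 559.0 [835.8 -28.8  23.4  31.4  63.6] [255 255 255]
[537.  45.] 903.0 [865.9   0.9  29.4  38.1  68.7] [151 149 155]
[146.  19.] 195.0 [555.7 192.7  23.3  14.1  28.8] [121 114 112]
[513.  97.] 3198.5 [ 8.505e+02 -6.310e+01  9.590e+01  1.984e+02  1.000e-01] [121 115 113]
```

View pics/w1.png

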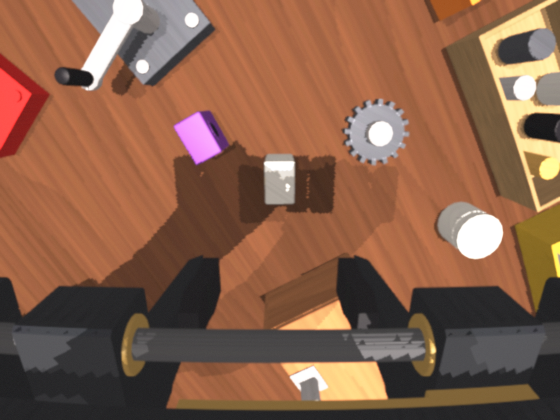

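The wrist view shows the silver block at (280,182), centred between the fingers, with the purple one off at (200,137). The two cameras differ by about 2 mm, so I take the mean position and grasp.

```bash

python3 -m creep '[{"grip":0.3,"tx":0.19,"ty":0,"tz":3.5,"spin":0},{"grip":0.3,"tx":0,"ty":0,"tz":3.5,"spin":0},{"grip":0.3,"tx":0,"ty":0,"tz":3.5,"spin":0},{"grip":0.3,"tx":0,"ty":0,"tz":3.5,"spin":0},{"grip":0.3,"tx":0,"ty":0,"tz":2.5,"spin":0},{"grip":0.3,"tx":0,"ty":0,"tz":2,"spin":0},{"grip":0.3,"tx":0,"ty":0,"tz":1.5,"spin":0},{"grip":0.3,"tx":0,"ty":0,"tz":1.2,"spin":0}]'
python3 -m creep '[{"grip":0.3,"tx":0,"ty":0,"tz":0,"spin":0},{"grip":-1,"tx":0,"ty":0,"tz":0,"spin":0},{"grip":-1,"tx":0,"ty":0,"tz":0,"spin":0},{"grip":-1,"tx":0,"ty":0,"tz":0,"spin":0},{"grip":-1,"tx":0,"ty":0,"tz":0,"spin":0},{"grip":-1,"tx":0,"ty":0,"tz":0,"spin":0},{"grip":-1,"tx":0,"ty":0,"tz":0,"spin":0},{"grip":-1,"tx":0,"ty":0,"tz":0,"spin":0}]' 25
python3 -c "
from h import *
go(.5855,.0018,.0263,-29.2)"
```

```text
clock: 3.15
tool_pos: [0.585, 0.002, 0.0251]
eef_rot: [0.863, 0.505, -0.001, -0.0]
contact_force: [0.5, -0.1, 0.5]
opening: 0.651
finger_force: 0.0
clock: 3.82
tool_pos: [0.5864, 0.002, 0.0277]
eef_rot: [0.863, 0.506, 0.001, 0.0]
contact_force: [-0.2, -0.3, 6.8]
opening: 0.339
finger_force: 25.0
t 3.82 pos [0.5864 0.002  0.0277] ya -29.21 tx,ty,tz [-0.06 -0.07  0.14] spin -0.014089626379202969 F [-0.2 -0.3  6.8] op 29.9 ff 25.0 q7 -0.96
```

```bash

python3 -m creep '[{"grip":-1,"tx":0,"ty":0,"tz":-1.5,"spin":0},{"grip":-1,"tx":0,"ty":0,"tz":-3,"spin":0},{"grip":-1,"tx":0,"ty":0,"tz":-3.5,"spin":0},{"grip":-1,"tx":0,"ty":0,"tz":-3.5,"spin":0},{"grip":-1,"tx":0,"ty":0,"tz":-3.5,"spin":0},{"grip":-1,"tx":0,"ty":0,"tz":-2,"spin":0}]' >/dev/null
python3 -m creep '[{"grip":-1,"tx":2.65,"ty":-2.11,"tz":0,"spin":0},{"grip":-1,"tx":2.65,"ty":-2.11,"tz":0,"spin":0},{"grip":-1,"tx":2.65,"ty":-2.11,"tz":0,"spin":0},{"grip":-1,"tx":2.65,"ty":-2.11,"tz":0,"spin":0},{"grip":-1,"tx":2.65,"ty":-2.11,"tz":0,"spin":0},{"grip":-1,"tx":2.65,"ty":-2.11,"tz":0,"spin":0},{"grip":-1,"tx":2.65,"ty":-2.11,"tz":0,"spin":0},{"grip":-1,"tx":2.65,"ty":-2.11,"tz":0,"spin":0}]' >/dev/null
python3 -m creep '[{"grip":-1,"tx":0,"ty":0,"tz":0,"spin":-6.4},{"grip":-1,"tx":0,"ty":0,"tz":0,"spin":-6.4},{"grip":-1,"tx":0,"ty":0,"tz":0,"spin":-6.4},{"grip":-1,"tx":0,"ty":0,"tz":0,"spin":-6.4},{"grip":-1,"tx":0,"ty":0,"tz":0,"spin":-6.4},{"grip":-1,"tx":0,"ty":0,"tz":0,"spin":-6.2},{"grip":-1,"tx":0,"ty":0,"tz":0,"spin":0},{"grip":-1,"tx":0,"ty":0,"tz":0,"spin":0}]' >/dev/null
python3 - <<'E'
from h import *
go(.5425,.269,.1,9)
c=optics.get_calibration("wrist");p,d=optics.snapshot("wrist")
np.savez("w2.npz",p=p,d=d,E=c["extrinsics"])
cv2.imwrite("pics/w2.png",p[...,::-1]);C=cloud(c,d);Z=C[...,2]
m=((Z>.026)&(Z<.038)).astype(np.uint8)
cs,_=cv2.findContours(m,cv2.RETR_CCOMP,cv2.CHAIN_APPROX_NONE)
for k in cs:
    if cv2.contourArea(k)>300: print(k[:,0].mean(0).round(),cv2.contourArea(k),rect(plane(c,k[:,0],.032)[:,:2]))
E
```

```text
t 5.65 pos [0.5413 0.269  0.1963] ya 8.82 tx,ty,tz [-0.02  0.13  9.63] spin -0.17614209192228714 F [-0.8  0.1 -1.9] op 29.3 ff 25.0 q7 -0.77
[518. 275.] 710.0 [825.9 203.2  49.8 104.1   2.8]
[553. 192.] 408.5 [815.7 310.7  13.1  65.3   5.3]
[279. 195.] 8357.5 [542.4 259.4  89.2 121.1   9. ]
[279. 188.] 1688.5 [541.  270.5  33.9  47.4   9.7]
[ 72. 155.] 11687.5 [337.4 270.3  93.5 160.4  19.5]
[ 58. 126.] 1621.0 [328.4 298.7  34.   48.1  18.7]
```

View pics/w2.png

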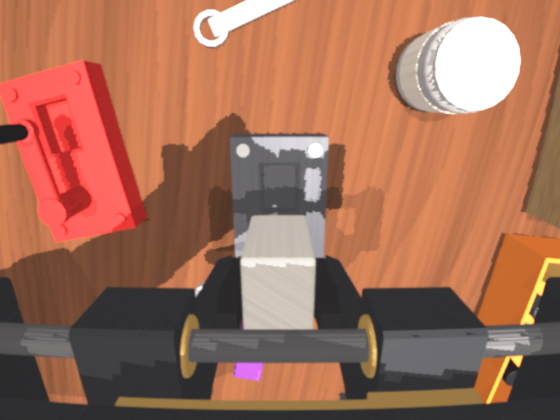

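The wrist view shows the held block, with its far face running from its top edge (243–314, 261) to its bottom edge (251–306, 216). The pocket hole is above it, centred at (279,188). I'll work out the block's offset in the hand from those edges.

```bash
python3 - <<'E'
from h import *
c=optics.get_calibration("wrist");f=np.load("w2.npz");c["extrinsics"]=f["E"];d=f["d"];C=cloud(c,d)
s=r.get_state();M=yaw();T=s["tool_pos"]
print(np.abs(np.array(optics.get_calibration("wrist")["extrinsics"])-f["E"]).max())
for uv,z in (([[243,260.5],[314,260.5]],T[2]+.0273),([[251,215.5],[306.5,215.5]],T[2]-.0277)):
    print(((plane(c,uv,z)-T)@M*1000).round(1))
# column profile through block in depth
for v in range(208,275,6): print(v,((C[v,279]-T)@M*1000).round(1),((C[v,262]-T)@M*1000).round(1))
go(.5409,.2701,.0,9)
E
```

```text
0.00038054045797641933
[[ 21.2 -14.7 -27.3]
 [ 21.2  12.9 -27.3]]
[[ 21.  -15.9  27.7]
 [ 21.   14.4  27.7]]
208 [-23.3  -0.2 181.4] [-18.7 -16.8 167. ]
214 [-24.9  -0.2 166.9] [-24.8 -16.9 166.8]
220 [21.9 -0.6 17.9] [21.4 -9.5 19.1]
226 [21.8 -0.7  9.2] [21.7 -9.   9.6]
232 [21.8 -0.7  1.3] [21.4 -8.7  2.2]
238 [21.8 -0.7 -6.1] [22.1 -8.3 -6.9]
244 [ 22.3  -0.7 -13.9] [ 22.1  -8.  -13.3]
250 [ 21.9  -0.7 -19.1] [ 21.6  -7.8 -18.4]
256 [ 21.8  -0.7 -24.6] [ 21.8  -7.5 -24.5]
262 [ 19.9  -0.7 -25.9] [ 20.3  -7.4 -26.9]
268 [ 17.3  -0.7 -26.1] [ 18.   -7.4 -27.4]
274 [ 14.7  -0.7 -26.3] [ 15.3  -7.4 -27.2]
t 5.7 pos [0.5415 0.2691 0.1964] ya 8.82 tx,ty,tz [ 0.11 -0.03 19.64] spin -0.17729218702996263 F [-1.   0.3 -1.5] op 29.8 ff 25.0 q7 -0.77
```

```bash

python3 -m creep '[{"grip":-1,"tx":0.13,"ty":0.05,"tz":2,"spin":-0.2},{"grip":-1,"tx":0,"ty":0,"tz":3,"spin":0},{"grip":-1,"tx":0,"ty":0,"tz":3,"spin":0},{"grip":-1,"tx":0,"ty":0,"tz":2.6,"spin":0},{"grip":-1,"tx":0,"ty":0,"tz":1.5,"spin":0},{"grip":-1,"tx":0,"ty":0,"tz":0.5,"spin":0},{"grip":-1,"tx":0,"ty":0,"tz":0,"spin":0},{"grip":-1,"tx":0,"ty":0,"tz":0,"spin":0}]' 
python3 -m creep '[{"grip":-1,"tx":0,"ty":0,"tz":0.4,"spin":0},{"grip":-1,"tx":0,"ty":0,"tz":0.4,"spin":0},{"grip":-1,"tx":0,"ty":0,"tz":0.4,"spin":0},{"grip":-1,"tx":0,"ty":0,"tz":0.2,"spin":0},{"grip":-1,"tx":0,"ty":0,"tz":0,"spin":0}]' 
python3 -c "
from h import *
go(.5415,.2704,.0397,9)"
```

```text
clock: 6.37
tool_pos: [0.5424, 0.2713, 0.0714]
eef_rot: [0.648, 0.761, 0.001, 0.0]
contact_force: [-0.4, -0.3, -1.5]
opening: 0.34
finger_force: 25.0
clock: 6.78
tool_pos: [0.5418, 0.2706, 0.0563]
eef_rot: [0.648, 0.762, -0.0, -0.0]
contact_force: [0.4, -0.1, -2.5]
opening: 0.336
finger_force: 25.0
t 6.78 pos [0.5418 0.2706 0.0563] ya 9.2 tx,ty,tz [-0.01 -0.03  1.66] spin 0.19946313903486157 F [ 0.4 -0.1 -2.5] op 29.6 ff 25.0 q7 -0.87
```

```bash

python3 -m creep '[{"grip":-1,"tx":0,"ty":0,"tz":0.3,"spin":0},{"grip":-1,"tx":0,"ty":0,"tz":0.3,"spin":0},{"grip":-1,"tx":0,"ty":0,"tz":0,"spin":0}]' 
python3 -m creep '[{"grip":-1,"tx":0,"ty":0,"tz":0.4,"spin":0},{"grip":-1,"tx":0,"ty":0,"tz":0.3,"spin":0},{"grip":-1,"tx":0,"ty":0,"tz":0.2,"spin":0},{"grip":-1,"tx":0,"ty":0,"tz":0.1,"spin":0},{"grip":-1,"tx":0,"ty":0,"tz":0,"spin":0}]' 
python3 -c "
from h import *
go(.5415,.2704,.0397,9)"
```

```text
clock: 7.03
tool_pos: [0.5417, 0.2706, 0.0501]
eef_rot: [0.648, 0.762, -0.0, -0.0]
contact_force: [-0.5, 0.3, -1.6]
opening: 0.338
finger_force: 25.0
clock: 7.45
tool_pos: [0.5418, 0.2707, 0.0404]
eef_rot: [0.648, 0.762, -0.0, -0.0]
contact_force: [-0.8, -0.3, -2.1]
opening: 0.337
finger_force: 25.0
t 7.45 pos [0.5418 0.2707 0.0404] ya 9.21 tx,ty,tz [-0.03 -0.03  0.07] spin 0.21080040166576453 F [-0.8 -0.3 -2.1] op 29.7 ff 25.0 q7 -0.88
```

The block went in with no resistance (TCP 0.0404, home is 0.0397). I'll release it, lift, and move above the knob.

```bash

python3 -m creep '[{"grip":-1,"tx":0,"ty":0,"tz":0.1,"spin":0},{"grip":0.1,"tx":0,"ty":0,"tz":0,"spin":0},{"grip":0.1,"tx":0,"ty":0,"tz":0,"spin":0},{"grip":0.1,"tx":0,"ty":0,"tz":0,"spin":0},{"grip":0.1,"tx":0,"ty":0,"tz":-3,"spin":0},{"grip":0.1,"tx":0,"ty":0,"tz":-3,"spin":0},{"grip":0.1,"tx":0,"ty":0,"tz":-3,"spin":0},{"grip":0.1,"tx":0,"ty":0,"tz":-3,"spin":0}]' 
python3 -m creep '[{"grip":0.1,"tx":-2.2,"ty":-1.7,"tz":0,"spin":-7},{"grip":0.1,"tx":0,"ty":0,"tz":0,"spin":-7},{"grip":0.1,"tx":0,"ty":0,"tz":0,"spin":-7},{"grip":0.1,"tx":0,"ty":0,"tz":0,"spin":-7},{"grip":0.1,"tx":0,"ty":0,"tz":0,"spin":-7},{"grip":0.1,"tx":0,"ty":0,"tz":0,"spin":-7},{"grip":0.1,"tx":0,"ty":0,"tz":0,"spin":-7},{"grip":0.1,"tx":0,"ty":0,"tz":0,"spin":-7}]' >/dev/null
python3 -m creep '[{"grip":0.1,"tx":0,"ty":0,"tz":0,"spin":-7},{"grip":0.1,"tx":0,"ty":0,"tz":0,"spin":-7},{"grip":0.1,"tx":0,"ty":0,"tz":0,"spin":-7},{"grip":0.1,"tx":0,"ty":0,"tz":0,"spin":-7},{"grip":0.1,"tx":0,"ty":0,"tz":0,"spin":-7},{"grip":0.1,"tx":0,"ty":0,"tz":0,"spin":-7},{"grip":0.1,"tx":0,"ty":0,"tz":0,"spin":-7},{"grip":0.1,"tx":0,"ty":0,"tz":0,"spin":0}]' >/dev/null
python3 - <<'E'
from h import *
go(.489,.1724,.088,114.6)
c=optics.get_calibration("top");p,d=optics.snapshot("top");cv2.imwrite("pics/t3.png",cv2.resize(p[150:270,140:300],None,fx=4,fy=4)[...,::-1])
c=optics.get_calibration("wrist");p,d=optics.snapshot("wrist");C=cloud(c,d);Z=C[...,2];cv2.imwrite("pics/w3.png",p[...,::-1])
B=C[(np.hypot(C[...,0]-.5415,C[...,1]-.2704)<.03)];print("block top",len(B),np.percentile(B[:,2],[10,50,90]) if len(B) else 0)
E
```

```text
clock: 8.12
tool_pos: [0.5418, 0.2708, 0.1612]
eef_rot: [0.648, 0.762, -0.0, -0.0]
contact_force: [0.9, 0.5, 0.3]
opening: 0.553
finger_force: 0.0
t 9.45 pos [0.5289 0.2461 0.1596] ya 114.35 tx,ty,tz [ 6.67 -5.07  7.16] spin -0.2537989979057045 F [-0.7 -0.7 -0.1] op 48.4 ff 0.0 q7 0.7
block top 5115 [0.03058213 0.06609214 0.21712759]
```

View pics/w3.png

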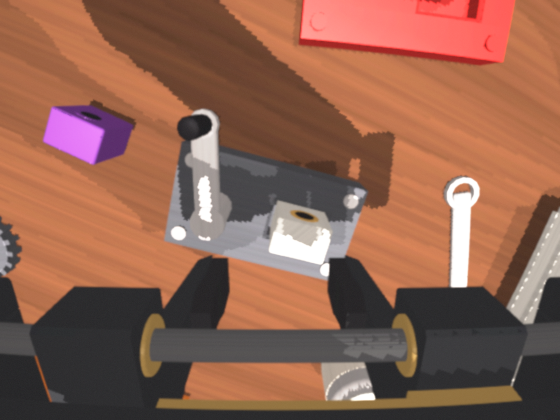

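The wrist view shows the block seated at (300,237) and the knob's top at about (190,127), with its base at (205,120). I'll check the knob position.

```bash
python3 - <<'E'
from h import *
c=optics.get_calibration("wrist")
print(plane(c,[[190,127]],.117).round(4),plane(c,[[207,202]],.079).round(4))
p,d=optics.snapshot("wrist");Z=cloud(c,d)
m=(Z[...,2]>.108)&(Z[...,2]<.122);m[:,:100]=0;m[:,300:]=0;m[200:]=0
print(m.sum(),Z[m].mean(0).round(4))
m=(Z[...,2]>.062)&(Z[...,2]<.072);m[270:]=0;m[:,:255]=0;m[:,345:]=0;m[:190]=0;print(m.sum(),rect(Z[m][:,:2]),np.median(Z[m][:,2]))
E
```

```text
[[0.4859 0.1743 0.117 ]] [[0.5361 0.1949 0.079 ]]
521 [0.4866 0.1737 0.1153]
2040 [540.7 270.2  30.4  43.2   8.6] 0.06627066217407376
```

```bash

python3 -m creep '[{"grip":0,"tx":3.37,"ty":-2.46,"tz":0,"spin":0.9},{"grip":0,"tx":3.37,"ty":-2.46,"tz":0,"spin":0},{"grip":0,"tx":0,"ty":0,"tz":0,"spin":0},{"grip":0,"tx":0,"ty":0,"tz":2.5,"spin":0},{"grip":0,"tx":0,"ty":0,"tz":2.5,"spin":0},{"grip":0,"tx":0,"ty":0,"tz":1.5,"spin":0},{"grip":0,"tx":0,"ty":0,"tz":0.5,"spin":0},{"grip":0,"tx":0,"ty":0,"tz":0,"spin":0}]' 
python3 -m creep '[{"grip":-0.55,"tx":0,"ty":0,"tz":0,"spin":0},{"grip":-0.55,"tx":0,"ty":0,"tz":0,"spin":0},{"grip":-0.55,"tx":0,"ty":0,"tz":0,"spin":0},{"grip":-0.55,"tx":0,"ty":0,"tz":0,"spin":0},{"grip":-0.55,"tx":0,"ty":0,"tz":0,"spin":0}]' 8
python3 - <<'E'
from h import *
go(.4878,.1734,.089,113.5)
c=optics.get_calibration("scene");p,d=optics.snapshot("scene");cv2.imwrite("pics/s4.png",cv2.resize(p[110:240,250:400],None,fx=4,fy=4)[...,::-1])
E
```

```text
clock: 10.27
tool_pos: [0.4865, 0.1741, 0.0889]
eef_rot: [-0.201, 0.98, -0.0, -0.001]
contact_force: [-0.2, -0.3, -0.1]
opening: 0.501
finger_force: 0.0
clock: 10.68
tool_pos: [0.4872, 0.1744, 0.0903]
eef_rot: [-0.202, 0.979, 0.0, 0.001]
contact_force: [1.0, 0.3, -0.3]
opening: 0.229
finger_force: 0.0
t 10.68 pos [0.4872 0.1744 0.0903] ya 113.28 tx,ty,tz [-0.01 -0.11  0.13] spin -0.21717651722656228 F [ 1.   0.3 -0.3] op 20.2 ff 0.0 q7 0.53
```

View pics/s4.png

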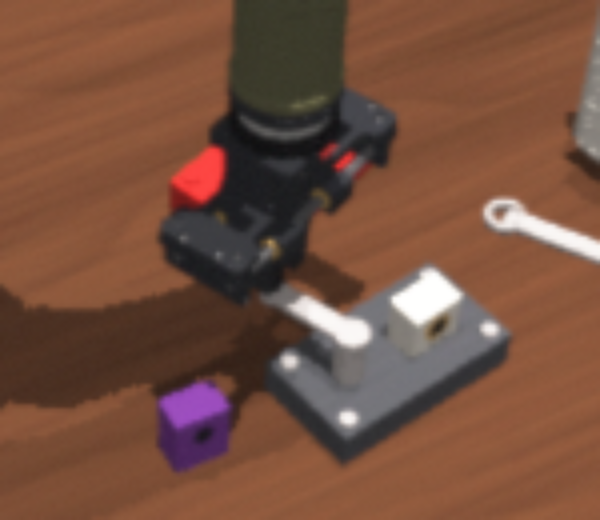

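The scene view shows the fingers caged round the knob, with the block seated in the pocket at (425,310). Now I swing the lever along its arc.

```bash

python3 -m creep '[{"grip":-0.55,"tx":-0.05,"ty":0.86,"tz":0,"spin":7},{"grip":-0.55,"tx":-0.05,"ty":0.86,"tz":0,"spin":7},{"grip":-0.55,"tx":-0.05,"ty":0.86,"tz":0,"spin":7},{"grip":-0.55,"tx":-0.05,"ty":0.86,"tz":0,"spin":7},{"grip":-0.55,"tx":-0.05,"ty":0.86,"tz":0,"spin":7},{"grip":-0.55,"tx":-0.05,"ty":0.86,"tz":0,"spin":7},{"grip":-0.55,"tx":-0.05,"ty":0.86,"tz":0,"spin":7}]' 
python3 - <<'E'
from h import *
a=np.radians(202.5-49);go(.5523+.0704*np.cos(a),.2013+.0704*np.sin(a),.089,np.degrees(a)-90)
E
```

```text
clock: 11.32
tool_pos: [0.488, 0.2325, 0.0898]
eef_rot: [0.225, 0.974, -0.001, 0.0]
contact_force: [0.7, -1.6, -0.5]
opening: 0.228
finger_force: 0.6
t 11.32 pos [0.488  0.2325 0.0898] ya 63.95 tx,ty,tz [-0.11  0.08  0.08] spin 0.4540310095975286 F [ 0.7 -1.6 -0.5] op 20.0 ff 0.6 q7 -0.25
```

```bash

python3 -m creep '[{"grip":-0.55,"tx":-0.15,"ty":0.9,"tz":0,"spin":7},{"grip":-0.55,"tx":-0.05,"ty":0.86,"tz":0,"spin":7},{"grip":-0.55,"tx":-0.05,"ty":0.86,"tz":0,"spin":7},{"grip":-0.55,"tx":-0.05,"ty":0.86,"tz":0,"spin":7},{"grip":-0.55,"tx":-0.05,"ty":0.86,"tz":0,"spin":7},{"grip":-0.55,"tx":-0.05,"ty":0.86,"tz":0,"spin":7},{"grip":-0.55,"tx":-0.05,"ty":0.86,"tz":0,"spin":7}]' 
python3 -m creep '[{"grip":-0.55,"tx":-0.05,"ty":0.7,"tz":0,"spin":6},{"grip":-0.55,"tx":0,"ty":0.3,"tz":0,"spin":0},{"grip":-0.55,"tx":0,"ty":0,"tz":0,"spin":0}]' 
python3 - <<'E'
from h import *
go(.5415,.2704,.089,9.1)
E
```

```text
clock: 11.9
tool_pos: [0.5334, 0.2703, 0.0897]
eef_rot: [0.609, 0.793, -0.001, -0.0]
contact_force: [-1.6, -1.9, 0.5]
opening: 0.226
finger_force: 0.6
clock: 12.15
tool_pos: [0.544, 0.2725, 0.0898]
eef_rot: [0.646, 0.763, 0.0, 0.0]
contact_force: [1.0, 0.7, -0.4]
opening: 0.222
finger_force: 0.0
t 12.15 pos [0.544  0.2725 0.0898] ya 9.46 tx,ty,tz [-0.17 -0.28  0.08] spin 0.3640057544881472 F [ 1.   0.7 -0.4] op 19.6 ff 0.0 q7 -0.89
```

```bash

python3 -m creep '[{"grip":-0.55,"tx":0,"ty":0.2,"tz":0,"spin":0},{"grip":-0.55,"tx":0,"ty":0,"tz":0,"spin":0}]' 
python3 -m creep '[{"grip":-0.55,"tx":0,"ty":0.2,"tz":0,"spin":0},{"grip":-0.55,"tx":0,"ty":0,"tz":0,"spin":0}]' 
python3 -m creep '[{"grip":-0.55,"tx":0,"ty":0.2,"tz":0,"spin":0},{"grip":-0.55,"tx":0,"ty":0,"tz":0,"spin":0}]' 
```

```text
clock: 12.32
tool_pos: [0.5445, 0.2724, 0.0896]
eef_rot: [0.647, 0.763, -0.001, -0.001]
contact_force: [-2.2, 0.3, 1.4]
opening: 0.224
finger_force: 1.3
clock: 12.48
tool_pos: [0.5447, 0.2724, 0.0895]
eef_rot: [0.647, 0.763, -0.002, -0.001]
contact_force: [-7.2, -0.4, 5.3]
opening: 0.223
finger_force: 3.4
clock: 12.65
tool_pos: [0.5448, 0.2725, 0.0893]
eef_rot: [0.646, 0.763, -0.004, -0.002]
contact_force: [-10.1, -1.9, 7.2]
opening: 0.227
finger_force: 5.3
```

The lever is against its stop, reacting at 10 N. I'll back off, lift and verify.

```bash

python3 -m creep '[{"grip":-0.55,"tx":0,"ty":-0.6,"tz":0,"spin":0},{"grip":0,"tx":0,"ty":-0.3,"tz":0,"spin":0},{"grip":0,"tx":0,"ty":0,"tz":0,"spin":0},{"grip":0,"tx":0,"ty":0,"tz":0,"spin":0},{"grip":0,"tx":0,"ty":0,"tz":-3.5,"spin":0},{"grip":0,"tx":0,"ty":0,"tz":-4,"spin":0},{"grip":0,"tx":0,"ty":0,"tz":-4,"spin":0},{"grip":0,"tx":0,"ty":0,"tz":-4,"spin":0}]' 
python3 -m creep '[{"grip":0,"tx":0,"ty":0,"tz":0,"spin":0},{"grip":0,"tx":0,"ty":0,"tz":0,"spin":0}]' >/dev/null
python3 - <<'E'
from h import *
go(.506,-.2065,.2,9.1)
c=optics.get_calibration("wrist");p,d=optics.snapshot("wrist");C=cloud(c,d);Z=C[...,2]
near=np.hypot(C[...,0]-.5415,C[...,1]-.2704)<.04
for zl,zh in((.105,.125),(.072,.085)):
    m=near&(Z>zl)&(Z<zh);print(m.sum(),C[m].mean(0).round(4),rect(C[m][:,:2]))
E
python3 -m creep '[{"grip":0,"tx":-3.32,"ty":-0.79,"tz":0,"spin":0},{"grip":0,"tx":-3.32,"ty":-0.79,"tz":0,"spin":0},{"grip":0,"tx":-3.32,"ty":-0.79,"tz":0,"spin":0},{"grip":0,"tx":-3.32,"ty":-0.79,"tz":0,"spin":0},{"grip":0,"tx":-3.32,"ty":-0.79,"tz":0,"spin":0},{"grip":0,"tx":-3.32,"ty":-0.79,"tz":0,"spin":0},{"grip":0,"tx":-3.32,"ty":-0.79,"tz":0,"spin":0},{"grip":0,"tx":-3.32,"ty":-0.79,"tz":0,"spin":0}]' 
python3 -m creep '[{"grip":0,"tx":-3.32,"ty":-0.79,"tz":0,"spin":0},{"grip":0,"tx":-3.32,"ty":-0.79,"tz":0,"spin":0},{"grip":0,"tx":-3.32,"ty":-0.79,"tz":0,"spin":0},{"grip":0,"tx":-3.32,"ty":-0.79,"tz":0,"spin":0},{"grip":0,"tx":-3.32,"ty":-0.79,"tz":0,"spin":0},{"grip":0,"tx":-3.32,"ty":-0.79,"tz":0,"spin":0}]' >/dev/null
python3 -m creep '[{"grip":0,"tx":0,"ty":0,"tz":0,"spin":7.1},{"grip":0,"tx":0,"ty":0,"tz":0,"spin":7.1},{"grip":0,"tx":0,"ty":0,"tz":0,"spin":7.1},{"grip":0,"tx":0,"ty":0,"tz":0,"spin":7.1},{"grip":0,"tx":0,"ty":0,"tz":0,"spin":7.1},{"grip":0,"tx":0,"ty":0,"tz":0,"spin":7.1},{"grip":0,"tx":0,"ty":0,"tz":0,"spin":7.1}]' >/dev/null
python3 -m creep '[{"grip":0,"tx":0,"ty":0,"tz":0,"spin":7.1},{"grip":0,"tx":0,"ty":0,"tz":0,"spin":7.1},{"grip":0,"tx":0,"ty":0,"tz":0,"spin":7.1},{"grip":0,"tx":0,"ty":0,"tz":0,"spin":7.1},{"grip":0,"tx":0,"ty":0,"tz":0,"spin":7.1},{"grip":0,"tx":0,"ty":0,"tz":0,"spin":7.1},{"grip":0,"tx":0,"ty":0,"tz":0,"spin":7.1},{"grip":0,"tx":0,"ty":0,"tz":0,"spin":0}]' >/dev/null
python3 - <<'E'
from h import *
go(.506,-.2065,.0985,-90)
c=optics.get_calibration("wrist");p,d=optics.snapshot("wrist");C=cloud(c,d);Z=C[...,2];cv2.imwrite("pics/w5.png",p[...,::-1])
near=(np.hypot(C[...,0]-.506,C[...,1]+.2065)<.05)
m=near&(Z>.112)&(Z<.127);print(m.sum(),C[m].mean(0).round(4),rect(C[m][:,:2]))
m=(Z>.082)&(Z<.09);print(rect(C[m][:,:2]))
E
```

```text
clock: 13.32
tool_pos: [0.5412, 0.2714, 0.2465]
eef_rot: [0.648, 0.762, 0.0, 0.0]
contact_force: [0.5, 0.1, 0.2]
opening: 0.5
finger_force: 0.0
t 13.48 pos [0.5427 0.2726 0.2474] ya 9.26 tx,ty,tz [-46.7  -11.36   4.57] spin 0.1552871272841685 F [-0.1 -0.5 -0.4] op 44.4 ff 0.0 q7 -0.77
227 [0.541  0.2707 0.1148] [541.1 269.6  13.5  13.4  51.9]
560 [0.5442 0.252  0.0773] [544.  255.3  19.5  48.6  10.5]
clock: 14.2
tool_pos: [0.52, -0.0028, 0.2429]
eef_rot: [0.647, 0.762, -0.001, -0.001]
contact_force: [-0.0, -0.1, 0.1]
opening: 0.499
finger_force: 0.0
t 15.95 pos [ 0.5057 -0.2049  0.243 ] ya -90.28 tx,ty,tz [ 0.09  0.16 14.45] spin -0.2809075872034583 F [-0.1  0.2 -0.5] op 44.2 ff 0.0 q7 -1.36
290 [ 0.5068 -0.2099  0.1203] [ 506.  -209.9    9.2   20.1   89.8]
[ 566.6 -269.5  154.9  306.4   13.3]
```

View pics/w5.png

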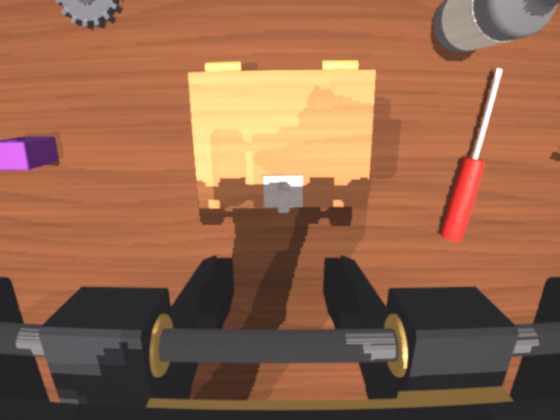

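The knob is measured at (0.541, 0.270), right over the pocket, so the lever is shut. In the wrist view the tab's top is at (283,195), which gives (0.506, -0.210) at z 0.120. I'll go down and grip it.

```bash

python3 -m creep '[{"grip":-0.2,"tx":0.06,"ty":0.5,"tz":3,"spin":-0.4},{"grip":-0.2,"tx":0,"ty":0,"tz":3.5,"spin":0},{"grip":-0.2,"tx":0,"ty":0,"tz":3.5,"spin":0},{"grip":-0.2,"tx":0,"ty":0,"tz":2.5,"spin":0},{"grip":-0.2,"tx":0,"ty":0,"tz":1.5,"spin":0},{"grip":-0.2,"tx":0,"ty":0,"tz":0.8,"spin":0},{"grip":-0.2,"tx":0,"ty":0,"tz":0.2,"spin":0},{"grip":-0.2,"tx":0,"ty":0,"tz":0,"spin":0}]' 
python3 -m creep '[{"grip":-1,"tx":0,"ty":0,"tz":0,"spin":0},{"grip":-1,"tx":0,"ty":0,"tz":0,"spin":0},{"grip":-1,"tx":0,"ty":0,"tz":0,"spin":0},{"grip":-1,"tx":0,"ty":0,"tz":0,"spin":0},{"grip":-1,"tx":0,"ty":0,"tz":0,"spin":0},{"grip":-1,"tx":0,"ty":0,"tz":0,"spin":0}]' 30
python3 -c "
from h import *
go(.5063,-.21,.093,-89.7)"
```

```text
clock: 16.67
tool_pos: [0.5072, -0.2099, 0.0944]
eef_rot: [1.0, 0.003, -0.0, -0.0]
contact_force: [0.6, 1.2, 0.0]
opening: 0.401
finger_force: 0.0
clock: 17.17
tool_pos: [0.5079, -0.2092, 0.0955]
eef_rot: [1.0, 0.003, 0.001, -0.0]
contact_force: [-0.2, 1.4, 6.1]
opening: 0.11
finger_force: 30.0
t 17.17 pos [ 0.5079 -0.2092  0.0955] ya -89.64 tx,ty,tz [-0.16  0.08  0.25] spin 0.06133046348664095 F [-0.2  1.4  6.1] op 9.7 ff 30.0 q7 -1.39
```

```bash

python3 -m creep '[{"grip":-1,"tx":0.3,"ty":0,"tz":-0.9,"spin":0},{"grip":-1,"tx":0.4,"ty":0,"tz":-0.89,"spin":0},{"grip":-1,"tx":0.5,"ty":0,"tz":-0.84,"spin":0},{"grip":-1,"tx":0.51,"ty":0,"tz":-0.8,"spin":0}]' 
python3 -m creep '[{"grip":-1,"tx":0.62,"ty":0,"tz":-0.74,"spin":0},{"grip":-1,"tx":0.65,"ty":0,"tz":-0.7,"spin":0},{"grip":-1,"tx":0.74,"ty":0,"tz":-0.62,"spin":0},{"grip":-1,"tx":0.77,"ty":0,"tz":-0.58,"spin":0}]' 
python3 -c "
from h import *
go(.5063+.045,-.21,.093+.0608,-89.7)"
```

```text
clock: 17.5
tool_pos: [0.5219, -0.2091, 0.1282]
eef_rot: [1.0, 0.003, -0.003, -0.001]
contact_force: [-0.8, 0.6, -7.0]
opening: 0.109
finger_force: 30.0
clock: 17.83
tool_pos: [0.5468, -0.2089, 0.1541]
eef_rot: [1.0, 0.003, -0.006, -0.001]
contact_force: [-6.4, 2.1, -1.6]
opening: 0.111
finger_force: 30.0
t 17.83 pos [ 0.5468 -0.2089  0.1541] ya -89.71 tx,ty,tz [0.45 0.12 0.02] spin -0.007871581775447112 F [-6.4  2.1 -1.6] op 9.7 ff 30.0 q7 -1.38
```

```bash

python3 -m creep '[{"grip":-1,"tx":0.83,"ty":0,"tz":-0.49,"spin":0},{"grip":-1,"tx":0.86,"ty":0,"tz":-0.44,"spin":0},{"grip":-1,"tx":0.9,"ty":0,"tz":-0.34,"spin":0},{"grip":-1,"tx":0.92,"ty":0,"tz":-0.27,"spin":0}]' 
python3 -m creep '[{"grip":-1,"tx":0.95,"ty":0,"tz":-0.18,"spin":0},{"grip":-1,"tx":0.96,"ty":0,"tz":-0.1,"spin":0},{"grip":-1,"tx":0.96,"ty":0,"tz":0,"spin":0},{"grip":-1,"tx":0.96,"ty":0,"tz":0.06,"spin":0}]' 
python3 -c "
from h import *
go(.5063+.1183,-.21,.093+.0786,-89.7)"
```

```text
clock: 18.17
tool_pos: [0.5824, -0.2085, 0.1705]
eef_rot: [1.0, 0.003, -0.006, -0.001]
contact_force: [-7.0, 3.0, 6.0]
opening: 0.11
finger_force: 30.0
clock: 18.5
tool_pos: [0.624, -0.2081, 0.1736]
eef_rot: [1.0, 0.003, -0.002, -0.001]
contact_force: [-3.4, 2.7, 5.5]
opening: 0.111
finger_force: 30.0
t 18.5 pos [ 0.624  -0.2081  0.1736] ya -89.67 tx,ty,tz [0.06 0.19 0.2 ] spin 0.032979892201993266 F [-3.4  2.7  5.5] op 9.7 ff 30.0 q7 -1.39
```

```bash

python3 -m creep '[{"grip":-1,"tx":0.95,"ty":0,"tz":0.15,"spin":0},{"grip":-1,"tx":0.94,"ty":0,"tz":0.23,"spin":0},{"grip":-1,"tx":0.91,"ty":0,"tz":0.31,"spin":0},{"grip":-1,"tx":0.88,"ty":0,"tz":0.39,"spin":0},{"grip":-1,"tx":0,"ty":0,"tz":0,"spin":0}]' 
python3 - <<'E'
from h import *
go(.5063+.155,-.21,.093+.0678,-89.7)
c=optics.get_calibration("top");p,d=optics.snapshot("scene");cv2.imwrite("pics/s6.png",cv2.resize(p[130:300,130:300],None,fx=3.5,fy=3.5)[...,::-1])
E
```

```text
clock: 18.92
tool_pos: [0.6633, -0.2078, 0.1618]
eef_rot: [1.0, 0.003, 0.0, -0.001]
contact_force: [0.8, 2.1, 0.4]
opening: 0.106
finger_force: 30.0
t 18.92 pos [ 0.6633 -0.2078  0.1618] ya -89.63 tx,ty,tz [-0.2   0.22  0.1 ] spin 0.07374390261350072 F [0.8 2.1 0.4] op 9.3 ff 30.0 q7 -1.4
```

View pics/s6.png

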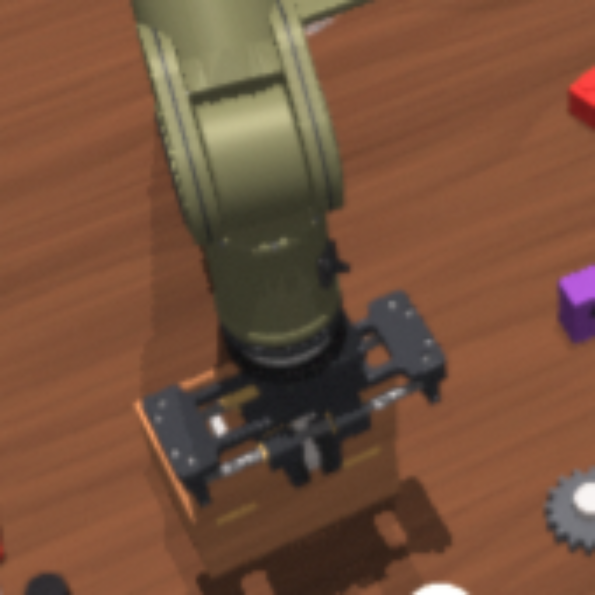

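The scene view shows the flap upright, with the gripper on the tab behind the open case. I'll release, rise, and look inside.

```bash

python3 -m creep '[{"grip":0,"tx":0,"ty":0,"tz":0,"spin":0},{"grip":0,"tx":0,"ty":0,"tz":0,"spin":0},{"grip":0,"tx":0,"ty":0,"tz":0,"spin":0},{"grip":0,"tx":0,"ty":0,"tz":0,"spin":0},{"grip":0,"tx":0,"ty":0,"tz":-2,"spin":0},{"grip":0,"tx":0,"ty":0,"tz":-3.5,"spin":0},{"grip":0,"tx":0,"ty":0,"tz":-3.5,"spin":0},{"grip":0,"tx":0,"ty":0,"tz":-3,"spin":0}]' 
python3 -m creep '[{"grip":-0.2,"tx":-2.8,"ty":0,"tz":0,"spin":0},{"grip":-0.2,"tx":-2.8,"ty":0,"tz":0,"spin":0},{"grip":-0.2,"tx":-2.8,"ty":0,"tz":0,"spin":0},{"grip":-0.2,"tx":-2.7,"ty":0,"tz":0,"spin":0},{"grip":-0.2,"tx":0,"ty":0,"tz":0,"spin":0},{"grip":-0.2,"tx":0,"ty":0,"tz":0,"spin":0}]'
python3 - <<'E'
from h import *
go(.5525,-.209,.2,-89.7)
c=optics.get_calibration("wrist");p,d=optics.snapshot("wrist");C=cloud(c,d);Z=C[...,2];cv2.imwrite("pics/w7.png",p[...,::-1]);np.savez("w7.npz",p=p,d=d,E=c["extrinsics"])
m=((abs(C[...,0]-.5525)<.052)&(abs(C[...,1]+.209)<.07)&(Z>.06)&(Z<.075)).astype(np.uint8)
cs,_=cv2.findContours(m,cv2.RETR_EXTERNAL,cv2.CHAIN_APPROX_NONE)
for k in cs:
    if len(k)>15: 
        q=np.zeros_like(m);cv2.drawContours(q,[k],-1,1,-1);q=(q>0)&(m>0)
        print(k[:,0].mean(0).round(),q.sum(),rect(plane(c,k[:,0],.068)[:,:2]),np.median(Z[q]).round(4))
E
```

```text
clock: 19.63
tool_pos: [0.6624, -0.2097, 0.2845]
eef_rot: [1.0, 0.002, 0.001, 0.0]
contact_force: [1.0, -0.1, -0.1]
opening: 0.501
finger_force: 0.0
clock: 20.13
tool_pos: [0.5501, -0.2105, 0.2828]
eef_rot: [1.0, 0.002, -0.0, 0.0]
contact_force: [0.7, -0.0, -0.1]
opening: 0.401
finger_force: 0.0
t 20.13 pos [ 0.5501 -0.2105  0.2828] ya -89.8 tx,ty,tz [ 0.24 -0.15  8.28] spin -0.09502872085154479 F [ 0.7 -0.  -0.1] op 35.3 ff 0.0 q7 -1.35
[250. 176.] 254 [ 552.5 -179.9    7.7   36.8   89. ] 0.0671
[304. 175.] 433 [ 5.528e+02 -2.393e+02  6.450e+01  8.300e+00  2.000e-01] 0.0672
```

View pics/w7.png

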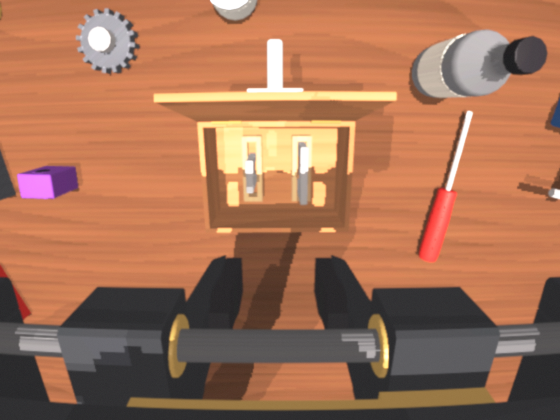

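The case holds two gauges. The one at (250,176) measures 36.8 mm, the narrow one. The one at (304,175) measures 64.5 x 8.3 mm with its top at z 0.067, so it is the wide one meant. Before going down I check whether the wrist camera would foul the flap.

```bash
python3 - <<'E'
from h import *
c=optics.get_calibration("wrist");E=np.array(c["extrinsics"]);o=-E[:3,:3].T@E[:3,3]
print("cam in tool frame mm",((o-r.get_state()["tool_pos"])@yaw()*1000).round(1))
f=np.load("w7.npz");c["extrinsics"]=f["E"];C=cloud(c,f["d"])
m=(abs(C[...,1]+.209)<.08)&(abs(C[...,0]-.62)<.045)&(C[...,2]>.1)
P=C[m];h=P[:,2];print(m.sum(),"top edge z",h.max().round(3),"x at z>max-8mm",np.median(P[h>h.max()-.008,0]).round(3))
for z in(.11,.13,.15,.17,.19):
    s=P[(abs(h-z)<.008)];print(z,len(s),np.percentile(s[:,0],[5,50]).round(3) if len(s) else "")
go(.5528,-.239,.036,-89.8)
E
```

```text
cam in tool frame mm [  79.     0.2 -145.4]
28946 top edge z 0.428 x at z>max-8mm 0.629
0.11 382 [0.614 0.616]
0.13 465 [0.618 0.619]
0.15 573 [0.621 0.623]
0.17 711 [0.625 0.626]
0.19 1609 [0.628 0.63 ]
t 20.18 pos [ 0.5518 -0.21    0.2828] ya -89.73 tx,ty,tz [ 0.05  2.88 24.68] spin 0.06555641371679144 F [ 0.3 -0.2  0.4] op 35.1 ff 0.0 q7 -1.35
```

The camera sits at tool x +79 mm, which would meet the leaning flap. I'll do a half turn of the gripper so the camera faces away from it.

```bash

for i in 1 2 3; do :; done
python3 -m creep '[{"grip":-0.4,"tx":0.05,"ty":2.88,"tz":0,"spin":-7},{"grip":-0.4,"tx":0,"ty":0,"tz":0,"spin":-7},{"grip":-0.4,"tx":0,"ty":0,"tz":0,"spin":-7},{"grip":-0.4,"tx":0,"ty":0,"tz":0,"spin":-7},{"grip":-0.4,"tx":0,"ty":0,"tz":0,"spin":-7},{"grip":-0.4,"tx":0,"ty":0,"tz":0,"spin":-7},{"grip":-0.4,"tx":0,"ty":0,"tz":0,"spin":-7},{"grip":-0.4,"tx":0,"ty":0,"tz":0,"spin":-7}]' 
python3 -m creep '[{"grip":-0.4,"tx":0,"ty":0,"tz":0,"spin":-7},{"grip":-0.4,"tx":0,"ty":0,"tz":0,"spin":-7},{"grip":-0.4,"tx":0,"ty":0,"tz":0,"spin":-7},{"grip":-0.4,"tx":0,"ty":0,"tz":0,"spin":-7},{"grip":-0.4,"tx":0,"ty":0,"tz":0,"spin":-7},{"grip":-0.4,"tx":0,"ty":0,"tz":0,"spin":-7},{"grip":-0.4,"tx":0,"ty":0,"tz":0,"spin":-7},{"grip":-0.4,"tx":0,"ty":0,"tz":0,"spin":-7}]' >/dev/null
python3 -m creep '[{"grip":-0.4,"tx":0,"ty":0,"tz":0,"spin":-7},{"grip":-0.4,"tx":0,"ty":0,"tz":0,"spin":-7},{"grip":-0.4,"tx":0,"ty":0,"tz":0,"spin":-7},{"grip":-0.4,"tx":0,"ty":0,"tz":0,"spin":-7},{"grip":-0.4,"tx":0,"ty":0,"tz":0,"spin":-7},{"grip":-0.4,"tx":0,"ty":0,"tz":0,"spin":-7},{"grip":-0.4,"tx":0,"ty":0,"tz":0,"spin":-7},{"grip":-0.4,"tx":0,"ty":0,"tz":0,"spin":-7}]' >/dev/null
python3 -m creep '[{"grip":-0.4,"tx":0,"ty":0,"tz":0,"spin":-7},{"grip":-0.4,"tx":0,"ty":0,"tz":0,"spin":-5},{"grip":-0.4,"tx":0,"ty":0,"tz":0,"spin":0},{"grip":-0.4,"tx":0,"ty":0,"tz":0,"spin":0}]' >/dev/null
python3 - <<'E'
from h import *
go(.5528,-.239,.036,90.2)
c=optics.get_calibration("wrist");p,d=optics.snapshot("wrist");C=cloud(c,d);Z=C[...,2]
m=((abs(C[...,0]-.5525)<.052)&(abs(C[...,1]+.209)<.07)&(Z>.06)&(Z<.075)).astype(np.uint8)
cs,_=cv2.findContours(m,cv2.RETR_EXTERNAL,cv2.CHAIN_APPROX_NONE)
for k in cs:
    if len(k)>15: print(k[:,0].mean(0).round(),rect(plane(c,k[:,0],.068)[:,:2]))
E
```

```text
clock: 20.85
tool_pos: [0.5538, -0.2384, 0.2822]
eef_rot: [0.88, 0.475, 0.001, 0.0]
contact_force: [-0.7, -0.9, 0.2]
opening: 0.3
finger_force: 0.0
t 22.52 pos [ 0.5531 -0.2385  0.282 ] ya 90.1 tx,ty,tz [ 0.05 -0.08 24.6 ] spin -0.09744439206004074 F [ 1.1 -0.4 -0.3] op 26.3 ff 0.0 q7 1.3
[331. 177.] [ 5.502e+02 -1.803e+02  3.570e+01  9.000e+00  3.000e-01]
[278. 177.] [ 5.503e+02 -2.387e+02  6.340e+01  6.700e+00  1.000e-01]
```

Averaging the two opposed views, the wide gauge is at (0.5515, -0.239). Going down to grip it.

```bash

python3 -m creep '[{"grip":-0.4,"tx":0.16,"ty":-0.05,"tz":3,"spin":0},{"grip":-0.4,"tx":0,"ty":0,"tz":4,"spin":0},{"grip":-0.4,"tx":0,"ty":0,"tz":4,"spin":0},{"grip":-0.4,"tx":0,"ty":0,"tz":4,"spin":0},{"grip":-0.4,"tx":0,"ty":0,"tz":2.5,"spin":0},{"grip":-0.4,"tx":0,"ty":0,"tz":0,"spin":0}]' 
python3 -m creep '[{"grip":-0.4,"tx":0,"ty":0,"tz":2,"spin":0},{"grip":-0.4,"tx":0,"ty":0,"tz":2,"spin":0},{"grip":-0.4,"tx":0,"ty":0,"tz":1.5,"spin":0},{"grip":-0.4,"tx":0,"ty":0,"tz":1,"spin":0},{"grip":-0.4,"tx":0,"ty":0,"tz":0.5,"spin":0},{"grip":-0.4,"tx":0,"ty":0,"tz":0,"spin":0}]' 
python3 -c "
from h import *
go(.5515,-.239,.036,90)"
```

```text
clock: 23.07
tool_pos: [0.5471, -0.2389, 0.1019]
eef_rot: [-0.002, 1.0, 0.001, -0.005]
contact_force: [-0.6, 0.4, 0.1]
opening: 0.301
finger_force: 0.0
clock: 23.57
tool_pos: [0.5506, -0.239, 0.037]
eef_rot: [-0.002, 1.0, -0.0, -0.0]
contact_force: [0.1, 0.1, -0.3]
opening: 0.299
finger_force: 0.0
t 23.57 pos [ 0.5506 -0.239   0.037 ] ya 90.27 tx,ty,tz [-0.09  0.    0.1 ] spin 0.2742485873975937 F [ 0.1  0.1 -0.3] op 26.3 ff 0.0 q7 1.04
```

```bash

python3 -m creep '[{"grip":-1,"tx":0,"ty":0,"tz":0,"spin":0},{"grip":-1,"tx":0,"ty":0,"tz":0,"spin":0},{"grip":-1,"tx":0,"ty":0,"tz":0,"spin":0},{"grip":-1,"tx":0,"ty":0,"tz":0,"spin":0},{"grip":-1,"tx":0,"ty":0,"tz":0,"spin":0}]' 30
python3 -c "
from h import *
go(.5515,-.239,.036,90)"
```

```text
clock: 23.98
tool_pos: [0.5511, -0.2391, 0.0381]
eef_rot: [-0.003, 1.0, -0.0, 0.001]
contact_force: [-1.1, -0.5, 5.7]
opening: 0.091
finger_force: 30.0
t 23.98 pos [ 0.5511 -0.2391  0.0381] ya 90.3 tx,ty,tz [-0.04  0.01  0.21] spin 0.2990261277972195 F [-1.1 -0.5  5.7] op 8.0 ff 30.0 q7 1.04
```

The wide gauge is gripped (8.0 mm). Lifting it straight out and carrying it over.

```bash

python3 -m creep '[{"grip":-1,"tx":0,"ty":0,"tz":-1,"spin":0},{"grip":-1,"tx":0,"ty":0,"tz":-1.5,"spin":0},{"grip":-1,"tx":0,"ty":0,"tz":-2,"spin":0},{"grip":-1,"tx":0,"ty":0,"tz":-3,"spin":0},{"grip":-1,"tx":0,"ty":0,"tz":-3.5,"spin":0},{"grip":-1,"tx":0,"ty":0,"tz":-3.5,"spin":0},{"grip":-1,"tx":0,"ty":0,"tz":-3.5,"spin":0},{"grip":-1,"tx":0,"ty":0,"tz":-3.5,"spin":0}]' 
python3 -m creep '[{"grip":-1,"tx":0,"ty":0,"tz":-2.5,"spin":0},{"grip":-1,"tx":0,"ty":0,"tz":0,"spin":0}]' 
python3 -m creep '[{"grip":-1,"tx":0.05,"ty":2,"tz":0,"spin":0},{"grip":-1,"tx":0.05,"ty":3.64,"tz":0,"spin":0},{"grip":-1,"tx":0.05,"ty":3.64,"tz":0,"spin":0},{"grip":-1,"tx":0.05,"ty":3.64,"tz":0,"spin":0},{"grip":-1,"tx":0.05,"ty":3.64,"tz":0,"spin":0},{"grip":-1,"tx":0.05,"ty":3.64,"tz":0,"spin":0},{"grip":-1,"tx":0.05,"ty":3.64,"tz":0,"spin":0},{"grip":-1,"tx":0.05,"ty":3.64,"tz":0,"spin":0}]' 
python3 -m creep '[{"grip":-1,"tx":0.05,"ty":3.64,"tz":0,"spin":0},{"grip":-1,"tx":0.05,"ty":3.64,"tz":0,"spin":0},{"grip":-1,"tx":0.05,"ty":3.64,"tz":0,"spin":0},{"grip":-1,"tx":0.05,"ty":3.64,"tz":0,"spin":0},{"grip":-1,"tx":0.05,"ty":3.64,"tz":0,"spin":0},{"grip":-1,"tx":0.05,"ty":3.64,"tz":0,"spin":0},{"grip":-1,"tx":0,"ty":1.5,"tz":0,"spin":-4.4},{"grip":-1,"tx":0,"ty":0,"tz":0,"spin":-4.4}]' 
python3 -m creep '[{"grip":-1,"tx":0,"ty":0,"tz":0,"spin":0},{"grip":-1,"tx":0,"ty":0,"tz":0,"spin":0}]' >/dev/null
python3 -c "
from h import *
go(.5418,.270,.161,99.1)"
```

```text
clock: 24.65
tool_pos: [0.5498, -0.2385, 0.2551]
eef_rot: [-0.003, 1.0, 0.0, -0.0]
contact_force: [0.2, -0.5, -2.0]
opening: 0.086
finger_force: 30.0
clock: 24.82
tool_pos: [0.5533, -0.238, 0.2843]
eef_rot: [-0.003, 1.0, -0.001, 0.005]
contact_force: [0.1, 0.9, -1.2]
opening: 0.089
finger_force: 30.0
clock: 25.48
tool_pos: [0.5438, 0.0372, 0.277]
eef_rot: [-0.003, 1.0, -0.0, -0.001]
contact_force: [0.1, 0.6, -2.1]
opening: 0.089
finger_force: 30.0
clock: 26.15
tool_pos: [0.5381, 0.275, 0.2776]
eef_rot: [-0.085, 0.996, 0.002, -0.001]
contact_force: [0.3, 0.5, -1.4]
opening: 0.089
finger_force: 30.0
t 26.32 pos [0.5403 0.2685 0.2766] ya 99.01 tx,ty,tz [-0.19  0.14 11.56] spin -0.09399029840359674 F [ 0.4 -0.6 -1.7] op 7.3 ff 30.0 q7 0.6
```

```bash

python3 -m creep '[{"grip":-1,"tx":-0.15,"ty":0.12,"tz":2.5,"spin":0},{"grip":-1,"tx":0,"ty":0,"tz":3,"spin":0},{"grip":-1,"tx":0,"ty":0,"tz":2.5,"spin":0},{"grip":-1,"tx":0,"ty":0,"tz":1.5,"spin":0},{"grip":-1,"tx":0,"ty":0,"tz":1,"spin":0},{"grip":-1,"tx":0,"ty":0,"tz":0.5,"spin":0},{"grip":-1,"tx":0,"ty":0,"tz":0,"spin":0},{"grip":-1,"tx":0,"ty":0,"tz":0,"spin":0}]' 
python3 - <<'E'
from h import *
go(.5418,.270,.161,99.1)
p,d=optics.snapshot("wrist");s,_=optics.snapshot("scene")
c=optics.get_calibration("wrist");C=cloud(c,d);T=r.get_state()["tool_pos"];M=yaw();L=(C-T)@M
g=(abs(L[...,1])<.006)&(abs(L[...,0])<.04)&(L[...,2]>-.025)&(L[...,2]<.05)
print("gauge pts",g.sum(),np.percentile(L[g],[2,98],axis=0).round(4))
k=(np.hypot(C[...,0]-.5415,C[...,1]-.27)<.03)&(C[...,2]>.1)&(C[...,2]<.12);print("knob",k.sum(),C[k].mean(0) if k.any() else "")
o=np.hstack([cv2.resize(p,(400,300)),cv2.resize(s[90:240,240:440],(400,300))]);cv2.imwrite("pics/f8.png",o[...,::-1])
E
```

```text
clock: 26.98
tool_pos: [0.5425, 0.2707, 0.168]
eef_rot: [-0.079, 0.997, 0.0, 0.0]
contact_force: [0.7, 0.2, -1.2]
opening: 0.09
finger_force: 30.0
t 26.98 pos [0.5425 0.2707 0.168 ] ya 99.04 tx,ty,tz [ 0.08 -0.06  0.7 ] spin -0.05750255892995426 F [ 0.7  0.2 -1.2] op 8.0 ff 30.0 q7 0.49
gauge pts 979 [[-0.0011 -0.0057 -0.0246]
 [ 0.0319  0.0056  0.0293]]
knob 40 [0.53989356 0.26389906 0.11144869]
```

View pics/f8.png

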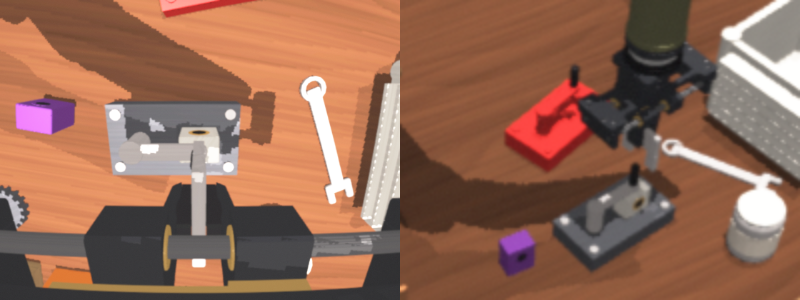

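The left picture shows the lever shut over the block and the gauge on edge above the knob. The right picture shows the gauge hanging upright, jaws down, over the knob. I'll lower it the last few mm, settle, and check.

```bash

python3 -m creep '[{"grip":-1,"tx":0.06,"ty":-0.05,"tz":0.4,"spin":0},{"grip":-1,"tx":0,"ty":0,"tz":0.35,"spin":0},{"grip":-1,"tx":0,"ty":0,"tz":0,"spin":0},{"grip":-1,"tx":0,"ty":0,"tz":0,"spin":0},{"grip":-1,"tx":0,"ty":0,"tz":0,"spin":0},{"grip":-1,"tx":0,"ty":0,"tz":0,"spin":0},{"grip":-1,"tx":0,"ty":0,"tz":0,"spin":0},{"grip":-1,"tx":0,"ty":0,"tz":0,"spin":0}]' 
python3 - <<'E'
from h import *
go(.5418,.270,.16,99.1); print(abs(r.get_state()["qd"]).max())
c=optics.get_calibration("top");p,d=optics.snapshot("top")
a=np.load("top0.npz")["p"];df=np.abs(p.astype(int)-a).max(2)
for n,(x,y) in dict(gear=(290,152),piston=(344,135),wrench=(130,210),screw=(438,218),oil=(435,160),bush=(235,136),tin=(144,158),purple=(257,208)).items(): print(n,df[y-9:y+10,x-9:x+10].mean().round(1),end=" ")
E
```

```text
clock: 27.75
tool_pos: [0.5416, 0.2701, 0.1598]
eef_rot: [-0.079, 0.997, 0.0, 0.0]
contact_force: [0.1, 0.3, -0.8]
opening: 0.088
finger_force: 30.0
t 27.75 pos [0.5416 0.2701 0.1598] ya 99.11 tx,ty,tz [-0.02 -0.01 -0.02] spin 0.005128064117940312 F [ 0.1  0.3 -0.8] op 7.7 ff 30.0 q7 0.48
0.0013872132086183483
gear 7.1 piston 2.6 wrench 52.1 screw 7.0 oil 6.1 bush 8.2 tin 105.6 purple 99.5
```

```bash
python3 -c "
from plant import workorder
print(workorder.finish_job())"
```

```text
the job is handed in; nothing more can be done
None
```

I handed the job in at about 28 s: the block is home in the pocket, the lever is shut, and the wide gauge is held still, jaws down, about 11 mm above the knob and centred over the block; the narrow gauge and the other things I left alone, though a last top-camera check of the wrench, tin and purple block was inconclusive, probably because the arm was in view.

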